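Roll-test saddle bars on glass and reject the bent one

ROBOT

A 6-joint arm with a two-finger parallel gripper is mounted at the origin on a cart in front of the work surface, level with it; the furniture and walls round the work are solid. World frame = base frame: x ahead of the robot, y to its left, z up, the work surface at z = 0. Lengths are in m, angles in rad, forces in N, time in s.
With the tool pointing down it reaches from about 0.3 to 0.875 m from the base axis. Payload 6.4 kg.
Tool frame: the origin (TCP) lies at the very end of the fingers, on their centre line; the grasp point (between the pads) lies 19 mm behind it (ctrl.hold_point_z is the distance from the TCP to the grasp point, in m); y points along the fingers, x is the direction in which the jaws open and shut, and the axes are right-handed (so a half turn about y gives the same grasp; the last joint's range is limited). The gripper opens to 85 mm and grips with 20 to 120 N. Pads are 22 mm wide; open, the fingers measure 114 mm over their backs; the gripper's body (76 mm by 85 mm) begins 54 mm behind the grasp point. The pads swing forward as they close: fully open they stand 13 mm farther back than shut.
Start: joints at [-1.486, 0.181, 1.607, -0, 1.354, -0.206], TCP at [0.165, -0.551, 0.231] pointing down, gripper open.
Joint ranges: [-2.99, 2.99], [-0.89, 2.07], [0.3, 2.58], [-1.14, 4.28], [0, 2.63], [-3.12, 3.12]. Speed limits (rad/s): [2.57, 2.57, 3.01, 3.14, 3.14, 3.14].

INTERFACE

Orientations are given as a unit quaternion [w, x, y, z].
In Python, from bench import ctrl, imaging gives the robot as it stands.
- The arm moves only by the shell command python3 -m jog 'ROWS'. ROWS is JSON, a list of rows, each a list of 3 entries, a list of its own where there are three numbers: the shift along the tool's x, y, z in cm, then the turn, a rotation vector about the tool's x, y, z in rad, then the finger opening in cm, from 0 to 8.54. A call has 1 to 12 rows; each row shifts and turns the pose as measured when the row begins, along the tool's axes as they then stand; what a row does not reach is not made up. A row lasts 1/12 s, in which the tool goes at most 41.7 mm and 7.16 degrees, less where a joint would pass 70% of its speed; a pose out of reach is approached as far as the arm can. A call is refused whole if a number of a shift passes 4.17 or a number of a turn 0.125, either way. A call with a gripper value outside its range is refused whole. The fingers move at their own pace and stop on an object; the grip force is fixed at half the most. Time passes only in rows, so rows that do not move let the fingers close. It gives the time, the measured TCP pose, the force and the opening at its end, in the units of the state.
- ctrl.get_obs(): the state, without advancing time (a new reading comes with each control period).
- imaging.camera(name): name is "scene" or "top" or "wrist"; returns a dict with "frame" (480x640x3 uint8, red, green, blue), "depth" (480x640 float32, m along the optical axis (not along the pixel's ray), 0 where there is no reading), "K" (3x3 intrinsics, pixels), "R" (3x3) and "t" (3): a world point X has camera coordinates R X + t. Camera axes: x right, y down, z forward; pixel columns grow to the right and rows downward; lengths in m; the calibration is good to about 2 mm. A picture is of the moment at which its call begins.
- ctrl.hand_in(): hands the job in, once; it reports no verdict.
The state is a dict: "time_s": time; "q": joint angles; "dq": joint speeds; "joint_efforts": joint torques, N m; "eef_pos": TCP position; "eef_rot": TCP orientation; "wrist_force": force on the tool from outside, world axes, zero at the start; "torque": the same for the moment, N m; "opening": opening from 0.0 (shut) to 1.0 (fully open).
Only numpy, scipy, OpenCV 4.12 (cv2) and the standard library are available. Lean on these libraries where they do the work, as an engineer would, in place of code of your own. Each camera call takes 0.05 s, during which the arm holds its last target. There are 200 camera calls.

TASK

Find out which of the three brass bars on the glass is bent: with the beech block held flat on it and pressed lightly, roll each bar sideways about one full turn across the glass; do not bear down hard, the glass is fragile. Then set the block back on the bench and lay the bar that rocked in the steel tray, leaving the two that ran true on the glass.

Things in the scene. Friction and masses are not known exactly. Their poses are not given: they have to be found in the camera images.
- glass: clear float-glass plate, it stays in its place but stands on four soft rubber feet that give 1 mm under 8 N, 170 mm (x) by 290 mm (y), its top face 16 mm above the bench. Origin: under its centre at bench height. The bars lie 72 mm apart, along its x, and can roll 50 mm either way along its y. It must never carry more than 15 N (the bars weigh 2.6 N)
- bar_a: brass bar, 10 mm in diameter, 140 mm long, 88 g, lying on the glass. Origin: on the axis at mid-length; x along the bar. The three bars look alike: two are straight, one (any of the three, in any of the places; not told which) is bowed 4 mm at mid-length: rolled a full turn (31 mm of travel), its middle climbs and drops up to 4 mm during half of the turn. At the start its bow lies sideways
- bar_b: brass bar, 10 mm in diameter, 140 mm long, 88 g, lying on the glass. Origin: on the axis at mid-length; x along the bar. The three bars look alike: two are straight, one (any of the three, in any of the places; not told which) is bowed 4 mm at mid-length: rolled a full turn (31 mm of travel), its middle climbs and drops up to 4 mm during half of the turn. At the start its bow lies sideways
- bar_c: brass bar, 10 mm in diameter, 140 mm long, 88 g, lying on the glass. Origin: on the axis at mid-length; x along the bar. The three bars look alike: two are straight, one (any of the three, in any of the places; not told which) is bowed 4 mm at mid-length: rolled a full turn (31 mm of travel), its middle climbs and drops up to 4 mm during half of the turn. At the start its bow lies sideways
- block: beech block, 32 mm (x) by 60 mm (y) by 22 mm high, 30 g, standing loose and flat on the bench beside the glass. Origin: centre of its underside
- block_mid (a point): centre of the beech block, 11 mm above its underside, to be gripped across the 32 mm width. Rolled under the block, a bar advances half as far as the block does, so it creeps back along the block's 60 mm length
- tray: fixed open steel tray, 190 mm (x) by 110 mm (y) outside, walls 3 mm thick and 24 mm high, rim 27 mm above the bench, floor 3 mm above the bench. Origin: under its centre at bench height. Two 26 mm bits of scrap lead lie near the corners along its +y wall; the middle is free
There are look-alikes about, which are no part of the job. Of the things like the block, leave any that is black; of the rest the smaller one is meant.

How it is judged:
By the outcome, as a careful person would: the job done as asked, in the order asked, and still so for the second after the job is handed in, with the robot touching nothing.
It also fails if it takes over 72 s, if anything falls off the work surface, if the arm or the gripper's body presses on something with over 40 N, if the wrist force passes 120 N, or if a joint passes its speed limit or range.

## Working session

There is one attempt and no reset: what is moved stays moved. The work goes in short steps, Python scripts to look and compute and a shell command to move; the robot and the scene stay as the last step left them, time stands still between calls to the robot, and variables do not carry over. Pictures are saved under pics/ and viewed, about 8 in all and at most 12, crops included, and the job is handed in when it is done.

```bash
mkdir -p pics; cat > h.py <<'E'
from bench import ctrl, imaging
import numpy as np, cv2
def cam(n):
    c=imaging.camera(n); c={k:(np.array(v) if k!='frame' else v) for k,v in c.items()}; return c
def save(c,f,crop=None,s=1):
    im=c['frame'][:,:,::-1]
    if crop: x0,y0,x1,y1=crop; im=im[y0:y1,x0:x1]
    cv2.imwrite('pics/'+f,cv2.resize(im,None,fx=s,fy=s,interpolation=cv2.INTER_CUBIC))
def ray(c,u,v,z):
    d=c['R'].T@np.linalg.inv(c['K'])@np.array([u,v,1.]); o=-c['R'].T@c['t']
    return o+d*(z-o[2])/d[2]
def dep(c,u,v):
    d=float(c['depth'][int(v),int(u)]); return c['R'].T@(np.linalg.inv(c['K'])@np.array([u,v,1.])*d-c['t'])
E
python3 - <<'E'
from h import *
c=cam('top'); save(c,'top.png'); np.savez('top.npz',**c); print(c['K'],c['R'],c['t'])
c=cam('scene'); save(c,'scene.png'); np.savez('scene.npz',**c)
print(ctrl.get_obs(),ctrl.hold_point_z)
E
```

```text
[[472.91134418   0.         318.21581634]
 [  0.         472.91134418 237.11298321]
 [  0.           0.           1.        ]] [[-0.02369614 -0.99946516 -0.02253613]
 [-0.98270772  0.02742789 -0.18312087]
 [ 0.18364105  0.01780717 -0.98283207]] [0.01940868 0.5214279  0.91172181]
{'time_s': 0.1, 'q': array([-1.48629826e+00,  1.81472148e-01,  1.60790777e+00, -1.07504179e-05,
        1.35376870e+00, -2.06316227e-01]), 'dq': array([-1.33194259e-03, -1.02217083e-03, -9.81760876e-04, -5.32574279e-04,
        2.76878907e-05,  6.49810197e-05]), 'joint_efforts': array([-2.57899565e-04, -4.45881522e+01, -3.52239239e+01, -2.43998784e-04,
        4.18185897e-03,  6.47542137e-06]), 'eef_pos': array([ 0.16483366, -0.55035852,  0.23047131]), 'eef_rot': array([ 0.56758095, -0.56676197,  0.42264243, -0.4219077 ]), 'wrist_force': array([-0.47489575,  0.18870761, -0.34959539]), 'torque': array([ 0.06293601, -0.00520452, -0.00341764]), 'opening': 1.0013190452691496} 0.0187
```

View pics/top.png

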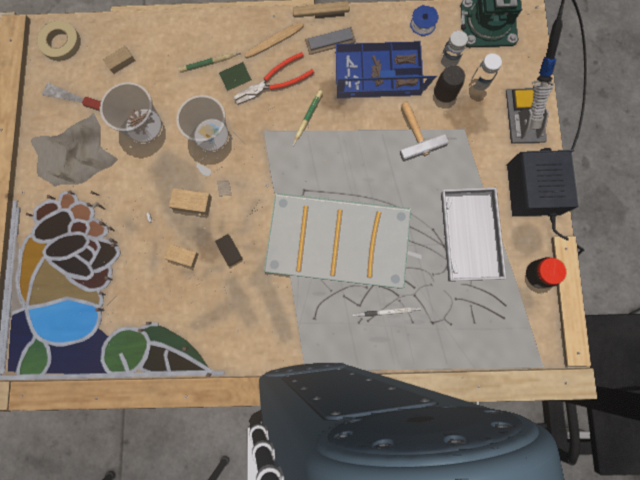

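View pics/scene.png

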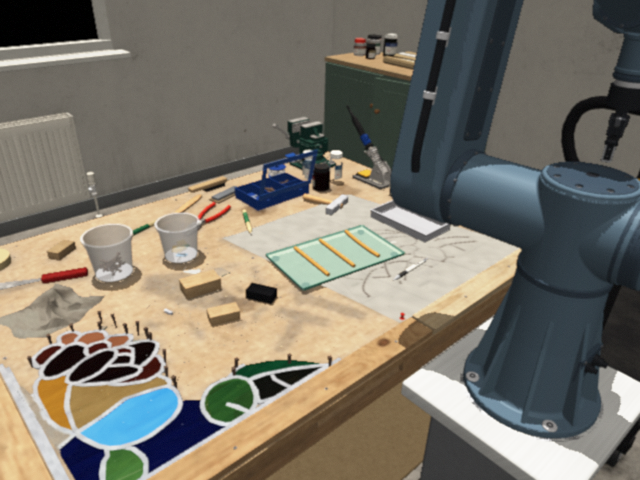

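```bash
python3 - <<'E'
from h import *
c=dict(np.load('top.npz')); save(c,'crop.png',(90,30,500,300),1.9)
im=c['frame']; hsv=cv2.cvtColor(im,cv2.COLOR_RGB2HSV); d=c['depth']
# height map
H,W=d.shape; uu,vv=np.meshgrid(np.arange(W),np.arange(H))
P=(np.stack([uu,vv,np.ones_like(uu)],-1)*d[...,None]).reshape(-1,3)
P=((P@np.linalg.inv(c['K']).T*1)) 
P=((P-c['t'])@c['R']).reshape(H,W,3)
for n,(u,v) in dict(big=(190,197),small=(181,257),black=(229,250),far=(119,60)).items():
    w=P[max(0,v-40):v+40,u-45:u+45]; m=((w[...,2]>.012)&(w[...,2]<.06)).astype(np.uint8)
    k,l=cv2.connectedComponents(m); i=l[40 if v>=40 else v,45]
    if i==0: print(n,'none',P[v,u]); continue
    pts=w[l==i]; zt=np.median(pts[:,2]); q=pts[abs(pts[:,2]-zt)<.006]
    r=cv2.minAreaRect((q[:,:2]*1000).astype(np.float32)); print(n,np.round(zt,4),r,len(q))
# bars
m=cv2.inRange(hsv,(10,110,120),(28,255,255)); m[:200]=0;m[285:]=0;m[:,:285]=0;m[:,395:]=0
k,l,s,ce=cv2.connectedComponentsWithStats(m)
for i in range(1,k):
    if s[i,4]>60:
        ys,xs=np.where(l==i); p=np.array([ray(c,x,y,.021)[:2] for x,y in zip(xs,ys)])*1000
        print('bar',ce[i],cv2.minAreaRect(p.astype(np.float32)),p.mean(0))
for n,z,L in [('glass',.016,[(276,194),(410,208),(404,287),(265,273)]),('tray',.027,[(443,190),(496,187),(504,278),(450,280)])]:
    p=np.array([ray(c,u,v,z)[:2] for u,v in L])*1000; print(n,p.round(),p.mean(0).round(1),cv2.minAreaRect(p.astype(np.float32)))
E
```

```text
big 0.0289 ((613.0576171875, 277.9693908691406), (80.0916976928711, 42.991641998291016), 80.22791290283203) 739
small 0.0222 ((496.273193359375, 295.5877990722656), (61.422733306884766, 31.86082649230957), 71.78787231445312) 444
black 0.0222 ((505.54595947265625, 195.52877807617188), (59.86899185180664, 32.04680633544922), 28.997079849243164) 441
far 0.0217 ((953.7296752929688, 452.74664306640625), (36.32749938964844, 59.43327331542969), 32.656463623046875) 376
bar [301.67965368 238.25541126] ((526.7434692382812, 40.87648391723633), (7.381635665893555, 137.10789489746094), 82.43293762207031) [525.69445491  41.02702536]
bar [335.80257511 241.98712446] ((516.3790893554688, -30.04865837097168), (7.3658246994018555, 136.9324493408203), 81.73552703857422) [515.80916462 -29.97694119]
bar [372.61570248 244.0661157 ] ((510.197021484375, -106.8560562133789), (10.95529842376709, 137.2109375), 79.27412414550781) [ 509.30726534 -106.27436247]
glass [[ 624.   95.]
 [ 585. -189.]
 [ 419. -167.]
 [ 455.  119.]] [520.8 -35.6] ((520.0051879882812, -35.523193359375), (287.98223876953125, 170.75498962402344), 82.13645935058594)
tray [[ 619. -258.]
 [ 622. -369.]
 [ 431. -368.]
 [ 430. -259.]] [ 525.6 -313.6] ((526.0634155273438, -314.1556396484375), (192.21234130859375, 111.04995727539062), 0.16267454624176025)
```

View pics/crop.png

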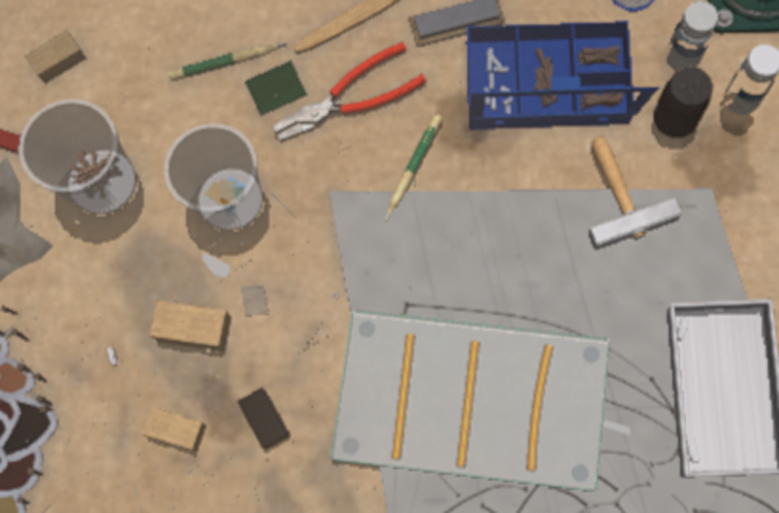

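```bash
cat >> h.py <<'E'
from scipy.spatial.transform import Rotation as Ro
def st():
    o=ctrl.get_obs(); w,x,y,z=o['eef_rot']; R=Ro.from_quat([x,y,z,w]).as_matrix(); return o,R
def go(p,yaw=None):
    """print tool-frame shift (cm) and turn (rad) to reach p (m), jaw axis yaw (deg, mod 180)"""
    o,R=st(); print('t',round(o['time_s'],2),'pos',(o['eef_pos']*1000).round(1),'F',o['wrist_force'].round(1),'open mm',round(o['opening']*85.4,1),'q',o['q'].round(2))
    zt=R[:,2]; print('jaw yaw',np.degrees(np.arctan2(R[1,0],R[0,0])).round(2),'z',zt.round(4))
    x=np.array([0,0,0.])
    if yaw is not None:
        cur=np.arctan2(R[1,0],R[0,0]); d=(np.radians(yaw)-cur+np.pi/2)%np.pi-np.pi/2
        Rt=Ro.from_euler('z',d).as_matrix()@R   # then level tool z
        a=np.cross(Rt[:,2],[0,0,-1]); Rt=Ro.from_rotvec(a).as_matrix()@Rt
        rv=Ro.from_matrix(R.T@Rt).as_rotvec(); print('turn tool',rv.round(4))
    print('shift cm',(R.T@(np.array(p)-o['eef_pos'])*100).round(2))
    return R
E
python3 - <<'E'
from h import *
R=go([.496,.296,.15],-18.2); print(R.round(3))
E
```

```text
t 0.1 pos [ 164.8 -550.4  230.5] F [-0.5  0.2 -0.3] open mm 85.5 q [-1.49  0.18  1.61 -0.    1.35 -0.21]
jaw yaw -73.34 z [9.580e-01 2.867e-01 3.000e-04]
turn tool [-0.9204 -0.8771 -0.4796]
shift cm [-71.57   8.17  55.99]
[[ 0.287 -0.     0.958]
 [-0.958  0.002  0.287]
 [-0.002 -1.     0.   ]]
```

```bash
sed -i 's/zt=R\[:,2\]/zt=R[:,1]/; s/np.cross(Rt\[:,2\]/np.cross(Rt[:,1]/' h.py
python3 - <<'E'
from h import *
R=go([.496,.296,.15],-18.2)
E
```

```text
t 0.1 pos [ 164.8 -550.4  230.5] F [-0.5  0.2 -0.3] open mm 85.5 q [-1.49  0.18  1.61 -0.    1.35 -0.21]
jaw yaw -73.34 z [-1.0e-04  1.5e-03 -1.0e+00]
turn tool [-0.001  -0.9623 -0.0013]
shift cm [-71.57   8.17  55.99]
```

```bash
python3 -m jog '[[[-3.2,0,2.5],[0,0,0],8.5],[[-3.2,0,2.5],[0,0,0],8.5],[[-3.2,0,2.5],[0,0,0],8.5],[[-3.2,0,2.5],[0,0,0],8.5],[[-3.2,0,2.5],[0,0,0],8.5],[[-3.2,0,2.5],[0,0,0],8.5],[[-3.2,0,2.5],[0,0,0],8.5],[[-3.2,0,2.5],[0,0,0],8.5],[[-3.2,0,2.5],[0,0,0],8.5],[[-3.2,0,2.5],[0,0,0],8.5],[[-3.2,0,2.5],[0,0,0],8.5],[[-3.2,0,2.5],[0,0,0],8.5]]' && python3 -m jog '[[[-3.2,0,2.5],[0,0,0],8.5],[[-3.2,0,2.5],[0,0,0],8.5],[[-3.2,0,2.5],[0,0,0],8.5],[[-3.2,0,2.5],[0,0,0],8.5],[[-3.2,0,2.5],[0,0,0],8.5],[[-3.2,0,2.5],[0,0,0],8.5],[[-3.2,0,2.5],[0,0,0],8.5],[[-3.2,0,2.5],[0,0,0],8.5]]' && python3 -m jog '[[[0,0,0],[0,-0.12,0],5],[[0,0,0],[0,-0.12,0],5],[[0,0,0],[0,-0.12,0],5],[[0,0,0],[0,-0.12,0],5],[[0,0,0],[0,-0.12,0],5],[[0,0,0],[0,-0.12,0],5],[[0,0,0],[0,-0.12,0],5],[[0,0,0],[0,-0.12,0],5]]'
python3 - <<'E'
from h import *
R=go([.496,.296,.10],-18.2)
E
```

```text
time_s: 1.1
eef_pos: [0.3414, -0.088, 0.2258]
eef_rot: [0.566, -0.562, 0.429, -0.425]
wrist_force: [1.4, -0.9, -0.6]
opening: 0.998
time_s: 1.77
eef_pos: [0.4616, 0.2233, 0.2277]
eef_rot: [0.567, -0.562, 0.427, -0.425]
wrist_force: [0.2, -1.0, -0.4]
opening: 1.0
time_s: 2.43
eef_pos: [0.4596, 0.2334, 0.222]
eef_rot: [0.701, -0.697, 0.107, -0.102]
wrist_force: [0.6, -0.6, 0.6]
opening: 0.584
t 2.43 pos [459.6 233.4 222. ] F [ 0.6 -0.6  0.6] open mm 49.8 q [0.23 0.06 1.76 0.01 1.33 0.53]
jaw yaw -16.98 z [-0.0073  0.0067 -1.    ]
turn tool [-0.0042  0.0212 -0.009 ]
shift cm [ 1.76 12.21  7.  ]
```

```bash
python3 -m jog '[[[0.6,3.2,2.4],[-0.0014,0.007,-0.003],5],[[0.6,3.2,2.4],[-0.0014,0.007,-0.003],5],[[0.6,3.2,2.4],[-0.0014,0.007,-0.003],5],[[0,2.5,0.2],[0,0,0],5],[[0,0,0],[0,0,0],5],[[0,0,0],[0,0,0],5]]'
python3 - <<'E'
from h import *
R=go([.496,.296,.05],-18.2)
c=cam('wrist'); save(c,'w1.png')
E
```

```text
time_s: 2.93
eef_pos: [0.5012, 0.3017, 0.0981]
eef_rot: [0.699, -0.698, 0.108, -0.111]
wrist_force: [1.2, 0.1, 1.0]
opening: 0.584
t 2.93 pos [501.2 301.7  98.1] F [1.2 0.1 1. ] open mm 49.9 q [ 0.34  0.35  1.69 -0.    1.1   0.65]
jaw yaw -17.78 z [ 0.0048  0.     -1.    ]
turn tool [-0.0015  0.0073  0.0046]
shift cm [-0.34  4.81 -0.71]
```

View pics/w1.png

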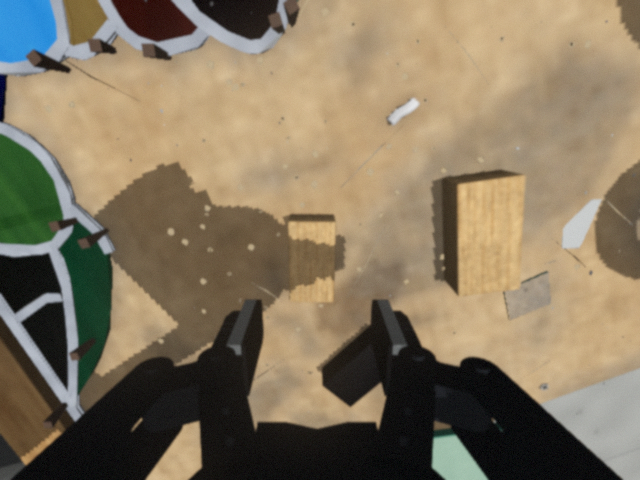

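```bash
cat >> h.py <<'E'
def cloud(c):
    d=c['depth']; H,W=d.shape; uu,vv=np.meshgrid(np.arange(W),np.arange(H))
    P=(np.stack([uu,vv,np.ones_like(uu)],-1)*d[...,None])@np.linalg.inv(c['K']).T
    return (P-c['t'])@c['R']
def rect(c,u,v,lo,hi,r=90):
    P=cloud(c); m=((P[...,2]>lo)&(P[...,2]<hi)&(c['depth']>0)).astype(np.uint8)
    k,l=cv2.connectedComponents(m); i=l[v,u]; q=P[l==i]
    return np.median(q[:,2]), cv2.minAreaRect((q[:,:2]*1000).astype(np.float32)), len(q)
E
python3 - <<'E'
from h import *
c=cam('wrist'); print(rect(c,312,258,.016,.03)); print([ray(c,u,v,.022).round(4) for u,v in [(289,221),(335,221),(333,302),(290,301)]])
go([.496,.296,.05],-18.2)
E
```

```text
(np.float64(0.021810076039974376), ((497.0447998046875, 297.4409484863281), (60.080177307128906, 32.040340423583984), 71.82047271728516), 3845)
[array([0.4912, 0.3296, 0.022 ]), array([0.52  , 0.3203, 0.022 ]), array([0.5014, 0.2636, 0.022 ]), array([0.4725, 0.2738, 0.022 ])]
t 3.03 pos [501.3 301.4  99.3] F [-0.4 -0.3  0.3] open mm 50.3 q [ 0.34  0.35  1.69 -0.    1.1   0.65]
jaw yaw -17.81 z [ 6.1e-03  4.0e-04 -1.0e+00]
turn tool [-0.0022  0.0068  0.0057]
shift cm [-0.37  4.92 -0.69]
```

```bash
python3 -m jog '[[[-0.3,3,-0.5],[-0.002,0.007,0.006],5],[[0,3,0],[0,0,0],5],[[0,0,0],[0,0,0],5],[[0,0,0],[0,0,0],5]]'
python3 - <<'E'
from h import *
R=go([.497,.2974,.006],-18.2)
E
```

```text
time_s: 3.37
eef_pos: [0.5035, 0.298, 0.0483]
eef_rot: [0.701, -0.695, 0.108, -0.117]
wrist_force: [0.6, 0.3, 1.2]
opening: 0.582
t 3.37 pos [503.5 298.   48.3] F [0.6 0.3 1.2] open mm 49.7 q [0.33 0.42 1.71 0.   0.99 0.65]
jaw yaw -18.32 z [ 0.0145  0.0052 -0.9999]
turn tool [-0.0095 -0.0022  0.0121]
shift cm [-0.65  4.22 -0.3 ]
```

```bash
python3 -m jog '[[[-0.3,1.2,-0.15],[-0.005,-0.001,0.006],5],[[-0.3,1.0,-0.15],[-0.005,-0.001,0.006],5],[[0,0.7,0],[0,0,0],5],[[0,0.5,0],[0,0,0],5],[[0,0,0],[0,0,0],5]]'
python3 - <<'E'
from h import *
R=go([.497,.2974,.006],-18.2)
E
```

```text
time_s: 3.78
eef_pos: [0.5015, 0.2982, 0.0196]
eef_rot: [0.7, -0.697, 0.109, -0.115]
wrist_force: [0.6, -0.2, -0.2]
opening: 0.59
t 3.78 pos [501.5 298.2  19.6] F [ 0.6 -0.2 -0.2] open mm 50.4 q [ 0.33  0.47  1.72 -0.    0.95  0.65]
jaw yaw -18.23 z [ 0.0095  0.0026 -1.    ]
turn tool [-0.0054 -0.0005  0.0082]
shift cm [-0.41  1.36 -0.22]
```

```bash
python3 -m jog '[[[-0.3,0.5,-0.15],[-0.005,0,0.007],5],[[-0.2,0.4,-0.1],[-0.003,0,0.004],5],[[0,0.3,0],[0,0,0],5],[[0,0.1,0],[0,0,0],5],[[0,0,0],[0,0,0],5]]'
python3 - <<'E'
from h import *
R=go([.497,.2974,.006],-18.2)
E
```

```text
time_s: 4.2
eef_pos: [0.4957, 0.2977, 0.0056]
eef_rot: [-0.697, 0.699, -0.113, 0.11]
wrist_force: [-0.2, 0.0, -0.7]
opening: 0.586
t 4.2 pos [495.7 297.7   5.6] F [-0.2  0.  -0.7] open mm 50.0 q [ 0.34  0.49  1.72 -0.    0.94  0.65]
jaw yaw -18.2 z [-0.0044 -0.0019 -1.    ]
turn tool [ 0.0032 -0.0001 -0.0036]
shift cm [ 0.13 -0.04  0.02]
```

Good. Correct tilt and close.

```bash
python3 -m jog '[[[0.08,0,0],[0.003,0,-0.0035],5],[[0,0,0],[0,0,0],3.9],[[0,0,0],[0,0,0],2.6],[[0,0,0],[0,0,0],2.6],[[0,0,0],[0,0,0],2.6],[[0,0,0],[0,0,0],2.6],[[0,0,0],[0,0,0],2.6],[[0,0,0],[0,0,0],2.6]]'
python3 - <<'E'
from h import *
R=go([.497,.2974,.006],-18.2)
E
```

```text
time_s: 4.87
eef_pos: [0.4974, 0.2977, 0.0067]
eef_rot: [0.699, -0.698, 0.111, -0.113]
wrist_force: [-0.4, -0.3, -0.3]
opening: 0.36
t 4.87 pos [497.4 297.7   6.7] F [-0.4 -0.3 -0.3] open mm 30.8 q [ 0.33  0.49  1.72 -0.    0.93  0.65]
jaw yaw -18.2 z [ 2.e-03  7.e-04 -1.e+00]
turn tool [-0.0013 -0.0001  0.0017]
shift cm [-0.03  0.07 -0.04]
```

```bash
python3 -m jog '[[[0,-2,0],[0,0,0],2.6],[[0,-3,0],[0,0,0],2.6],[[0,-2,0],[0,0,0],2.6],[[1,-0.5,-2.5],[0,-0.06,0],2.6],[[1,0,-3.5],[0,-0.06,0],2.6],[[1,0,-3.5],[0,-0.06,0],2.6],[[1,0,-3.5],[0,0,0],2.6],[[1,0,-3.5],[0,0,0],2.6],[[1,0,-3.5],[0,0,0],2.6],[[0.5,0,-2.5],[0,0,0],2.6],[[0,0,-1],[0,0,0],2.6],[[0,0,0],[0,0,0],2.6]]'
python3 - <<'E'
from h import *
R=go([.5238,.0252,.06],-7.9)
E
```

```text
time_s: 5.87
eef_pos: [0.5203, 0.046, 0.0856]
eef_rot: [-0.706, 0.706, -0.042, 0.045]
wrist_force: [-0.2, 0.2, -0.6]
opening: 0.36
t 5.87 pos [520.3  46.   85.6] F [-0.2  0.2 -0.6] open mm 30.7 q [-0.14  0.25  1.86  0.    1.04 -0.02]
jaw yaw -7.04 z [ 5.e-03 -4.e-04 -1.e+00]
turn tool [-0.0002  0.015   0.005 ]
shift cm [ 0.59  2.56 -2.02]
```

```bash
python3 -m jog '[[[0.25,1.2,-0.9],[0,0.007,0.002],2.6],[[0.25,1.2,-0.7],[0,0.007,0.002],2.6],[[0.1,0.9,-0.3],[0,0,0],2.6],[[0,0.4,0],[0,0,0],2.6],[[0,0,0],[0,0,0],2.6]]'
python3 - <<'E'
from h import *
R=go([.524,.027,.036],-7.9)
E
```

```text
time_s: 6.28
eef_pos: [0.5231, 0.0284, 0.0437]
eef_rot: [0.706, -0.705, 0.049, -0.048]
wrist_force: [-0.4, -0.1, -0.8]
opening: 0.355
t 6.28 pos [523.1  28.4  43.7] F [-0.4 -0.1 -0.8] open mm 30.3 q [-0.17  0.32  1.86  0.    0.96 -0.04]
jaw yaw -7.8 z [-0.0011  0.0019 -1.    ]
turn tool [-0.0017  0.0018 -0.0013]
shift cm [ 0.11  0.77 -0.13]
```

```bash
python3 -m jog '[[[0.05,0.5,-0.08],[-0.001,0,-0.002],2.6],[[0,0.3,0],[0,0,0],2.6],[[0,0,0],[0,0,0],2.6]]'; python3 -m jog '[[[0,0.1,0],[0,0,0],2.6],[[0,0,0],[0,0,0],2.6]]'; python3 -m jog '[[[0,0.1,0],[0,0,0],2.6]]'; python3 - <<'E'
from h import *
R=go([.524,.027,.0327],-7.9)
E
```

```text
time_s: 6.53
eef_pos: [0.5224, 0.0297, 0.0335]
eef_rot: [0.706, -0.705, 0.048, -0.046]
wrist_force: [-0.4, 0.1, -0.5]
opening: 0.357
time_s: 6.7
eef_pos: [0.5224, 0.0303, 0.0324]
eef_rot: [0.706, -0.705, 0.047, -0.046]
wrist_force: [0.8, 0.7, 0.1]
opening: 0.358
time_s: 6.78
eef_pos: [0.5228, 0.0305, 0.0318]
eef_rot: [0.706, -0.705, 0.047, -0.046]
wrist_force: [-0.6, 0.0, 1.9]
opening: 0.36
t 6.78 pos [522.8  30.5  31.8] F [-0.6  0.   1.9] open mm 30.8 q [-0.17  0.34  1.86  0.    0.93 -0.04]
jaw yaw -7.56 z [-0.001   0.0013 -1.    ]
turn tool [-0.0011  0.0059 -0.0012]
shift cm [ 0.17 -0.09 -0.33]
```

```bash
python3 -m jog '[[[0,0.07,0],[0,0,0],2.6]]'; python3 -m jog '[[[0,0.04,0],[0,0,0],2.6]]';  python3 -m jog '[[[0,0.03,0.2],[0,0,0],2.6]]'; python3 - <<'E'
from h import *
R=go([.524,.027,.0327],-7.9)
E
```

```text
time_s: 6.87
eef_pos: [0.5228, 0.0305, 0.0314]
eef_rot: [0.706, -0.705, 0.047, -0.046]
wrist_force: [-1.5, -0.5, 3.2]
opening: 0.365
time_s: 6.95
eef_pos: [0.5228, 0.0305, 0.0313]
eef_rot: [0.706, -0.705, 0.047, -0.046]
wrist_force: [-2.1, 0.3, 3.0]
opening: 0.356
time_s: 7.03
eef_pos: [0.5231, 0.0323, 0.0313]
eef_rot: [0.706, -0.705, 0.047, -0.046]
wrist_force: [-2.3, -0.7, 3.6]
opening: 0.358
t 7.03 pos [523.1  32.3  31.3] F [-2.3 -0.7  3.6] open mm 30.6 q [-0.17  0.35  1.86  0.    0.93 -0.03]
jaw yaw -7.56 z [-0.001  0.001 -1.   ]
turn tool [-0.0008  0.006  -0.0011]
shift cm [ 0.16 -0.14 -0.51]
```

```bash
python3 -m jog '[[[0,0.02,0.3],[0,0.001,0],2.6],[[0,0.02,0.3],[0,0.001,0],2.6]]'; python3 -m jog '[[[0,0.02,0.4],[0,0.001,0],2.6],[[0,0.02,0.4],[0,0.001,0],2.6]]';  python3 -m jog '[[[0,0.02,0.4],[0,0,0],2.6],[[0,0.02,0.4],[0,0,0],2.6]]'; python3 - <<'E'
from h import *
R=go([.524,.027,.0327],-7.9)
E
```

```text
time_s: 7.2
eef_pos: [0.5238, 0.0384, 0.0313]
eef_rot: [0.706, -0.705, 0.048, -0.047]
wrist_force: [-1.7, -0.1, 3.0]
opening: 0.355
time_s: 7.37
eef_pos: [0.5251, 0.047, 0.0312]
eef_rot: [0.706, -0.705, 0.049, -0.048]
wrist_force: [-2.1, -0.2, 3.9]
opening: 0.359
time_s: 7.53
eef_pos: [0.5263, 0.056, 0.0311]
eef_rot: [0.706, -0.705, 0.049, -0.048]
wrist_force: [-2.7, -0.2, 5.7]
opening: 0.359
t 7.53 pos [526.3  56.   31.1] F [-2.7 -0.2  5.7] open mm 30.7 q [-0.12  0.36  1.85  0.    0.94  0.02]
jaw yaw -7.85 z [-9.e-04  8.e-04 -1.e+00]
turn tool [-0.0007  0.0009 -0.001 ]
shift cm [ 0.17 -0.17 -2.9 ]
```

```bash
python3 -m jog '[[[0,-0.01,0.4],[0,0,0],2.6],[[0,0,0.4],[0,0,0],2.6],[[0,0,0.4],[0,0,0],2.6]]'; python3 -m jog '[[[0,0,0.4],[0,0,0],2.6],[[0,0.01,0.4],[0,0,0],2.6],[[0,0,0.4],[0,0,0],2.6]]';  python3 - <<'E'
from h import *
R=go([.532,.095,.0313],-7.9)
E
```

```text
time_s: 7.78
eef_pos: [0.5281, 0.0696, 0.0312]
eef_rot: [0.706, -0.705, 0.049, -0.048]
wrist_force: [-2.1, -0.9, 3.9]
opening: 0.357
time_s: 8.03
eef_pos: [0.5299, 0.083, 0.0311]
eef_rot: [0.706, -0.705, 0.048, -0.048]
wrist_force: [-2.9, -0.8, 4.2]
opening: 0.358
t 8.03 pos [529.9  83.   31.1] F [-2.9 -0.8  4.2] open mm 30.6 q [-0.07  0.37  1.83  0.    0.94  0.07]
jaw yaw -7.8 z [-1.e-03  9.e-04 -1.e+00]
turn tool [-0.0007  0.0017 -0.0011]
shift cm [ 0.05 -0.02  1.22]
```

```bash
python3 -m jog '[[[0,0,0.4],[0,0,0],2.6],[[0,0,0.4],[0,0,0],2.6],[[0,0,0.35],[0,0,0],2.6]]'; python3 -m jog '[[[0,-0.3,0],[0,0,0],2.6],[[0,-1.5,0],[0,0,0],2.6],[[0,-2,0],[0,0,0],2.6],[[0,-2,0],[0,0,0],2.6],[[0,-1,-1],[0,0,0],2.6],[[0,0,-3],[0,0,0],2.6],[[0,0,-4],[0,0,0],2.6],[[0,0,-3],[0,0,0],2.6],[[0,0,-1],[0,0,0],2.6],[[0,0,0],[0,0,0],2.6]]'; python3 - <<'E'
from h import *
c=cam('top'); save(c,'top2.png',(240,120,560,320),2.4)
c2=cam('wrist'); save(c2,'w2.png')
im=c['frame']; hsv=cv2.cvtColor(im,cv2.COLOR_RGB2HSV)
R=go([.516,-.045,.045],-7.9)
E
```

```text
time_s: 8.28
eef_pos: [0.5316, 0.0957, 0.0311]
eef_rot: [0.706, -0.705, 0.049, -0.048]
wrist_force: [-2.3, -0.3, 3.8]
opening: 0.36
time_s: 9.12
eef_pos: [0.5165, -0.0284, 0.1007]
eef_rot: [-0.705, 0.706, -0.044, 0.048]
wrist_force: [-0.1, 0.8, 0.8]
opening: 0.359
t 9.22 pos [516.5 -26.3 100.5] F [-0.2  1.2 -0.6] open mm 30.8 q [-0.28  0.21  1.86  0.    1.06 -0.15]
jaw yaw -7.43 z [ 4.6e-03  2.0e-04 -1.0e+00]
turn tool [-0.0008  0.0082  0.0046]
shift cm [ 0.17  5.55 -1.86]
```

View pics/top2.png

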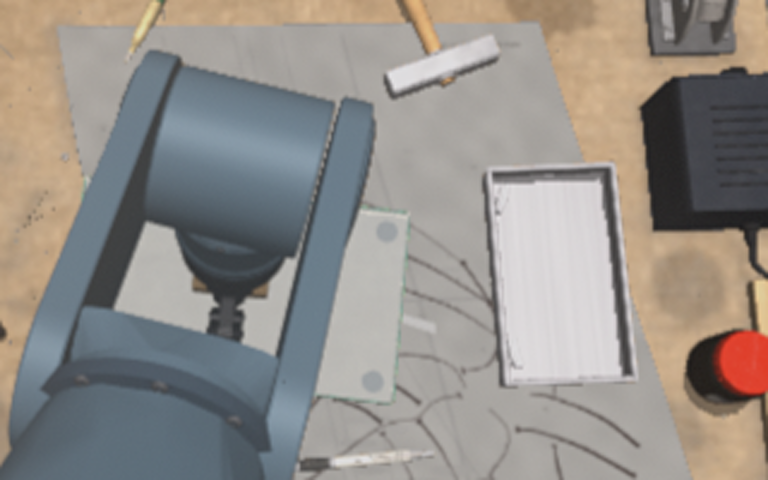

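View pics/w2.png

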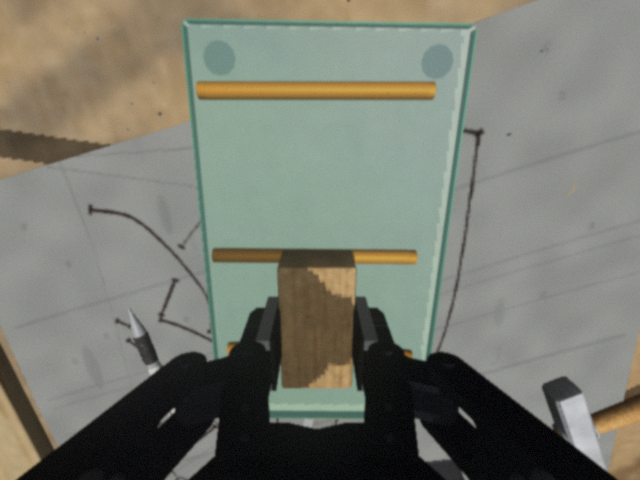

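```bash
python3 - <<'E'
from h import *
c=cam('wrist')
for u,v in [(197,91),(436,91),(213,256),(416,257),(230,349),(409,355)]: print(u,v,(ray(c,u,v,.021)*1000).round(1))
R=go([.516,-.045,.045],-7.9)
E
```

```text
197 91 [460.   84.7  21. ]
436 91 [600.7  66.4  21. ]
213 256 [445.9 -18.9  21. ]
416 257 [585.  -38.1  21. ]
230 349 [441.6 -94.7  21. ]
409 355 [ 576.7 -118.2   21. ]
t 9.27 pos [516.5 -25.4 100.5] F [0.2 0.6 0.2] open mm 30.5 q [-0.28  0.21  1.86  0.    1.06 -0.15]
jaw yaw -7.36 z [ 4.4e-03  4.0e-04 -1.0e+00]
turn tool [-0.001   0.0095  0.0043]
shift cm [ 0.18  5.55 -1.95]
```

```bash
python3 -m jog '[[[0,1.6,-0.9],[0,0.005,0.002],2.6],[[0,1.6,-0.7],[0,0.004,0.002],2.6],[[0,1.2,-0.3],[0,0,0],2.6],[[0,0.6,0],[0,0,0],2.6],[[0,0.2,0],[0,0,0],2.6],[[0,0,0],[0,0,0],2.6]]'
python3 - <<'E'
from h import *
R=go([.5135,-.0445,.0325],-7.9)
E
```

```text
time_s: 9.77
eef_pos: [0.5155, -0.0367, 0.0464]
eef_rot: [0.707, -0.705, 0.045, -0.046]
wrist_force: [-0.3, -0.7, -0.7]
opening: 0.358
t 9.77 pos [515.5 -36.7  46.4] F [-0.3 -0.7 -0.7] open mm 30.6 q [-0.3   0.3   1.88  0.    0.96 -0.18]
jaw yaw -7.35 z [ 0.0015  0.0031 -1.    ]
turn tool [-0.0032  0.0096  0.0011]
shift cm [-0.1   1.39 -0.81]
```

```bash
python3 -m jog '[[[-0.05,0.3,-0.5],[-0.002,0.006,0.001],2.6],[[0,0.4,-0.3],[-0.001,0.004,0],2.6],[[0,0.3,-0.1],[0,0,0],2.6],[[0,0.15,0],[0,0,0],2.6],[[0,0,0],[0,0,0],2.6]]'
python3 -m jog '[[[0,0.05,0],[0,0,0],2.6]]'
python3 - <<'E'
from h import *
R=go([.5135,-.0445,.0325],-7.9)
E
```

```text
time_s: 10.18
eef_pos: [0.5153, -0.0447, 0.0357]
eef_rot: [-0.705, 0.706, -0.047, 0.049]
wrist_force: [-0.6, -0.4, -0.2]
opening: 0.358
time_s: 10.27
eef_pos: [0.5155, -0.0449, 0.0353]
eef_rot: [-0.705, 0.706, -0.047, 0.049]
wrist_force: [-0.3, 0.1, -0.3]
opening: 0.359
t 10.27 pos [515.5 -44.9  35.3] F [-0.3  0.1 -0.3] open mm 30.7 q [-0.32  0.32  1.88  0.    0.93 -0.18]
jaw yaw -7.83 z [ 3.3e-03 -9.0e-04 -1.0e+00]
turn tool [0.0004 0.0013 0.0034]
shift cm [-0.2   0.28  0.01]
```

```bash
python3 -m jog '[[[0,0.2,0],[0,0,0.002],2.6],[[0,0.05,0],[0,0,0],2.6]]'
python3 -m jog '[[[0,0.08,0],[0,0,0],2.6]]'
python3 -m jog '[[[0,0.06,0],[0,0,0],2.6]]'
python3 -m jog '[[[0,0.03,0],[0,0,0],2.6]]'
```

```text
time_s: 10.43
eef_pos: [0.5158, -0.0451, 0.033]
eef_rot: [-0.705, 0.706, -0.048, 0.049]
wrist_force: [-0.1, -0.5, 0.9]
opening: 0.359
time_s: 10.52
eef_pos: [0.516, -0.0451, 0.0323]
eef_rot: [-0.705, 0.706, -0.048, 0.049]
wrist_force: [0.6, -0.2, -0.6]
opening: 0.362
time_s: 10.6
eef_pos: [0.516, -0.0452, 0.0317]
eef_rot: [-0.705, 0.706, -0.048, 0.049]
wrist_force: [-1.0, -0.9, 0.6]
opening: 0.358
time_s: 10.68
eef_pos: [0.516, -0.0452, 0.0315]
eef_rot: [-0.705, 0.706, -0.048, 0.049]
wrist_force: [-1.1, 0.2, 2.1]
opening: 0.353
```

```bash
python3 -m jog '[[[0,0.04,0.2],[0,0,0],2.6]]'
python3 -m jog '[[[0,0.01,0.25],[0,0,0],2.6],[[0,0.01,0.25],[0,0,0],2.6]]'
python3 -m jog '[[[0,0,0.4],[0,0,0],2.6],[[0,0,0.4],[0,0,0],2.6]]'
python3 - <<'E'
from h import *
R=go([.524,.018,.0315],-7.9)
E
```

```text
time_s: 10.77
eef_pos: [0.5163, -0.0434, 0.0312]
eef_rot: [-0.705, 0.706, -0.048, 0.049]
wrist_force: [-2.9, -0.7, 3.5]
opening: 0.358
time_s: 10.93
eef_pos: [0.517, -0.0383, 0.0314]
eef_rot: [-0.705, 0.706, -0.048, 0.049]
wrist_force: [-1.6, -0.6, 2.9]
opening: 0.358
time_s: 11.1
eef_pos: [0.5182, -0.0298, 0.0315]
eef_rot: [-0.705, 0.706, -0.048, 0.049]
wrist_force: [-1.6, 0.4, 1.2]
opening: 0.358
t 11.1 pos [518.2 -29.8  31.5] F [-1.6  0.4  1.2] open mm 30.6 q [-0.29  0.34  1.88 -0.    0.93 -0.15]
jaw yaw -7.89 z [ 0.0021 -0.0013 -1.    ]
turn tool [0.001  0.0001 0.0022]
shift cm [-0.08 -0.    4.81]
```

```bash
python3 -m jog '[[[0,0.04,0.4],[0,0,0],2.6],[[0,0.02,0.4],[0,0,0],2.6],[[0,0.01,0.4],[0,0,0],2.6]]'
python3 -m jog '[[[0,0.01,0.4],[0,0,0],2.6],[[0,0.01,0.4],[0,0,0],2.6],[[0,0.01,0.4],[0,0,0],2.6]]'
python3 - <<'E'
from h import *
R=go([.524,.018,.0315],-7.9)
E
```

```text
time_s: 11.35
eef_pos: [0.5202, -0.0163, 0.0312]
eef_rot: [-0.705, 0.706, -0.048, 0.049]
wrist_force: [-1.6, -0.7, 4.9]
opening: 0.358
time_s: 11.6
eef_pos: [0.5221, -0.0028, 0.0311]
eef_rot: [-0.705, 0.706, -0.047, 0.049]
wrist_force: [-2.2, -0.6, 3.9]
opening: 0.36
t 11.6 pos [522.1  -2.8  31.1] F [-2.2 -0.6  3.9] open mm 30.7 q [-0.23  0.34  1.87 -0.    0.93 -0.1 ]
jaw yaw -7.83 z [ 0.0025 -0.0016 -1.    ]
turn tool [0.0012 0.0013 0.0027]
shift cm [-0.1  -0.04  2.09]
```

Five more rows, then lift and go over the right-hand bar.

```bash
python3 -m jog '[[[0,0.01,0.4],[0,0,0],2.6],[[0,0,0.4],[0,0,0],2.6],[[0,0.01,0.4],[0,0,0],2.6]]'
python3 -m jog '[[[0,0.01,0.4],[0,0,0],2.6],[[0,0,0.4],[0,0,0],2.6]]'
python3 -m jog '[[[0,-0.3,0],[0,0,0],2.6],[[0,-1.5,0],[0,0,0],2.6],[[0,-2,0],[0,0,0],2.6],[[0,-2,0],[0,0,0],2.6],[[0,-1,-1],[0,0,0],2.6],[[0,0,-3],[0,0,0],2.6],[[0,0,-3],[0,0,0],2.6],[[0,0,-2],[0,0,0],2.6],[[0,0,-1],[0,0,0],2.6],[[0,0,0],[0,0,0],2.6]]'; python3 - <<'E'
from h import *
c=cam('wrist'); save(c,'w3.png')
R=go([.51,-.09,.05],-7.9)
E
```

```text
time_s: 11.85
eef_pos: [0.524, 0.0104, 0.0311]
eef_rot: [-0.705, 0.706, -0.047, 0.049]
wrist_force: [-1.5, 0.3, 4.3]
opening: 0.354
time_s: 12.02
eef_pos: [0.5253, 0.0192, 0.031]
eef_rot: [-0.705, 0.706, -0.047, 0.049]
wrist_force: [-1.6, 0.2, 4.4]
opening: 0.355
time_s: 12.85
eef_pos: [0.5102, -0.0834, 0.0993]
eef_rot: [-0.705, 0.706, -0.046, 0.048]
wrist_force: [-0.2, -0.1, -0.3]
opening: 0.36
t 12.9 pos [510.1 -82.6  99.1] F [ 0.2 -0.1 -0.5] open mm 30.9 q [-0.39  0.21  1.86 -0.    1.06 -0.26]
jaw yaw -7.56 z [ 0.0025 -0.0012 -1.    ]
turn tool [0.0008 0.006  0.0026]
shift cm [ 0.07  4.91 -0.74]
```

View pics/w3.png

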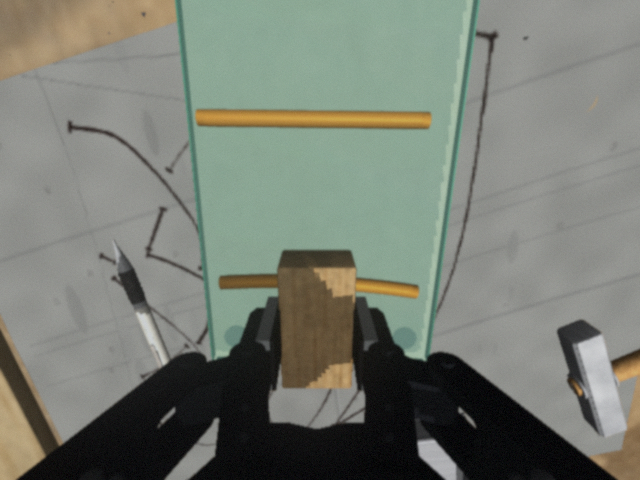

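```bash
python3 - <<'E'
from h import *
c=cam('wrist')
for u,v in [(197,118),(431,121),(220,282),(275,282),(357,286),(418,291)]: print(u,v,(ray(c,u,v,.021)*1000).round(1))
E
```

```text
197 118 [450.5  13.7  21. ]
431 121 [590.5  -6.6  21. ]
220 282 [440.2 -94.6  21. ]
275 282 [478.6 -99.7  21. ]
357 286 [ 535.7 -110.5   21. ]
418 291 [ 578.5 -120.1   21. ]
```

```bash
python3 -m jog '[[[0,1.6,-1.2],[0,0.02,0.001],2.6],[[0,1.6,-1.2],[0,0.02,0.001],2.6],[[0,1.2,-1],[0,0.009,0],2.6],[[0,0.6,0],[0,0,0],2.6],[[0,0.2,0],[0,0,0],2.6],[[0,0,0],[0,0,0],2.6]]'
python3 - <<'E'
from h import *
R=go([.507,-.1205,.0325],-10.4)
E
```

```text
time_s: 13.45
eef_pos: [0.5059, -0.1092, 0.0445]
eef_rot: [0.705, -0.703, 0.062, -0.062]
wrist_force: [0.0, -0.2, 0.1]
opening: 0.358
t 13.45 pos [ 505.9 -109.2   44.5] F [ 0.  -0.2  0.1] open mm 30.6 q [-0.44  0.31  1.88  0.    0.96 -0.27]
jaw yaw -10.08 z [ 3.0e-04  2.7e-03 -1.0e+00]
turn tool [-0.0027  0.0055 -0.0002]
shift cm [ 0.3  1.2 -1.1]
```

```bash
python3 -m jog '[[[0.1,0.2,-0.6],[-0.001,0.004,0],2.6],[[0.1,0.4,-0.5],[-0.001,0.002,0],2.6],[[0,0.3,-0.1],[0,0,0],2.6],[[0,0.1,0],[0,0,0],2.6],[[0,0,0],[0,0,0],2.6]]'
python3 -m jog '[[[0,0.05,0],[0,0,0],2.6]]'
python3 - <<'E'
from h import *
R=go([.507,-.1205,.0325],-10.4)
E
```

```text
time_s: 13.87
eef_pos: [0.5076, -0.1203, 0.0354]
eef_rot: [-0.704, 0.704, -0.062, 0.064]
wrist_force: [-0.2, -0.7, -0.9]
opening: 0.36
time_s: 13.95
eef_pos: [0.5078, -0.1204, 0.0351]
eef_rot: [-0.704, 0.704, -0.062, 0.064]
wrist_force: [0.9, -0.1, -0.7]
opening: 0.356
t 13.95 pos [ 507.8 -120.4   35.1] F [ 0.9 -0.1 -0.7] open mm 30.4 q [-0.46  0.33  1.87  0.    0.93 -0.28]
jaw yaw -10.23 z [ 3.e-03 -4.e-04 -1.e+00]
turn tool [-0.0001  0.0029  0.0031]
shift cm [-0.08  0.26 -0.02]
```

```bash
python3 -m jog '[[[0,0.2,0],[0,0.002,0.002],2.6],[[0,0.05,0],[0,0,0],2.6]]'
python3 -m jog '[[[0,0.07,0],[0,0,0],2.6]]'
python3 -m jog '[[[0,0.06,0],[0,0,0],2.6]]'
python3 -m jog '[[[0,0.04,0],[0,0,0],2.6]]'
```

```text
time_s: 14.12
eef_pos: [0.508, -0.1205, 0.0328]
eef_rot: [-0.704, 0.704, -0.063, 0.064]
wrist_force: [0.1, -0.4, 0.2]
opening: 0.356
time_s: 14.2
eef_pos: [0.5081, -0.1205, 0.0322]
eef_rot: [-0.704, 0.704, -0.063, 0.065]
wrist_force: [-0.2, -0.8, 0.4]
opening: 0.355
time_s: 14.28
eef_pos: [0.5081, -0.1205, 0.0316]
eef_rot: [-0.704, 0.704, -0.063, 0.064]
wrist_force: [-1.5, 0.8, 0.8]
opening: 0.355
time_s: 14.37
eef_pos: [0.5082, -0.1205, 0.0313]
eef_rot: [-0.704, 0.704, -0.063, 0.064]
wrist_force: [-2.1, 0.4, 4.0]
opening: 0.356
```

```bash
python3 -m jog '[[[0,0.02,0.15],[0,0,0],2.6]]'
python3 -m jog '[[[0,0.01,0.15],[0,0,0],2.6]]'
python3 -m jog '[[[0,0.01,0.15],[0,0,0],2.6]]'
python3 -m jog '[[[0,0.01,0.15],[0,0,0],2.6]]'
```

```text
time_s: 14.45
eef_pos: [0.5084, -0.1192, 0.0313]
eef_rot: [-0.704, 0.704, -0.063, 0.064]
wrist_force: [-1.2, 1.2, 3.2]
opening: 0.361
time_s: 14.53
eef_pos: [0.5087, -0.1178, 0.0314]
eef_rot: [-0.704, 0.704, -0.063, 0.064]
wrist_force: [-2.0, 0.3, 3.0]
opening: 0.36
time_s: 14.62
eef_pos: [0.509, -0.1162, 0.0314]
eef_rot: [-0.704, 0.704, -0.063, 0.064]
wrist_force: [-1.0, 0.2, 2.7]
opening: 0.354
time_s: 14.7
eef_pos: [0.5093, -0.1146, 0.0314]
eef_rot: [-0.704, 0.705, -0.063, 0.064]
wrist_force: [-1.4, -0.3, 2.1]
opening: 0.36
```

```bash
python3 -m jog '[[[0,0.03,0.3],[0,0,0],2.6],[[0,0.02,0.3],[0,0,0],2.6]]'
python3 -m jog '[[[0,0.02,0.3],[0,0,0],2.6],[[0,0.01,0.3],[0,0,0],2.6]]'
python3 -m jog '[[[0,0.01,0.3],[0,0,0],2.6],[[0,0.01,0.3],[0,0,0],2.6]]'
```

```text
time_s: 14.87
eef_pos: [0.5105, -0.1085, 0.0312]
eef_rot: [-0.704, 0.705, -0.063, 0.065]
wrist_force: [-2.4, -0.8, 4.2]
opening: 0.356
time_s: 15.03
eef_pos: [0.5119, -0.102, 0.0312]
eef_rot: [-0.704, 0.705, -0.063, 0.065]
wrist_force: [-1.4, -0.3, 4.4]
opening: 0.361
time_s: 15.2
eef_pos: [0.5133, -0.0953, 0.0312]
eef_rot: [-0.704, 0.705, -0.063, 0.065]
wrist_force: [-0.7, 0.2, 4.3]
opening: 0.363
```

```bash
python3 -m jog '[[[0,0,0.2],[0,0,0],2.6]]'
python3 -m jog '[[[0,0,0.2],[0,0,0],2.6]]'
python3 -m jog '[[[0,0,0.15],[0,0,0],2.6]]'
python3 -m jog '[[[0,0,0.1],[0,0,0],2.6]]'
```

```text
time_s: 15.28
eef_pos: [0.5139, -0.0928, 0.0312]
eef_rot: [-0.704, 0.705, -0.063, 0.065]
wrist_force: [-1.3, 0.4, 3.7]
opening: 0.363
time_s: 15.37
eef_pos: [0.5143, -0.0905, 0.0312]
eef_rot: [-0.704, 0.705, -0.063, 0.065]
wrist_force: [-1.9, -0.7, 4.6]
opening: 0.356
time_s: 15.45
eef_pos: [0.5147, -0.0888, 0.0312]
eef_rot: [-0.704, 0.705, -0.063, 0.065]
wrist_force: [-2.4, -1.3, 5.6]
opening: 0.359
time_s: 15.53
eef_pos: [0.5149, -0.0879, 0.0313]
eef_rot: [-0.704, 0.705, -0.062, 0.064]
wrist_force: [-3.8, -2.0, 5.9]
opening: 0.357
```

```bash
python3 -m jog '[[[0,-0.06,0.12],[0,0,0],2.6]]'
python3 -m jog '[[[0,-0.05,0.12],[0,0,0],2.6]]'
```

```text
time_s: 15.62
eef_pos: [0.5151, -0.0869, 0.032]
eef_rot: [-0.703, 0.705, -0.062, 0.064]
wrist_force: [-1.5, -1.5, 3.2]
opening: 0.359
time_s: 15.7
eef_pos: [0.5153, -0.0858, 0.0324]
eef_rot: [-0.703, 0.705, -0.062, 0.064]
wrist_force: [-1.1, -0.6, 2.3]
opening: 0.361
```

```bash
python3 -m jog '[[[0,-0.03,0.12],[0,0,0],2.6]]'
python3 -m jog '[[[0,-0.04,0.13],[0,0,0],2.6]]'
python3 -m jog '[[[0,-0.04,0.13],[0,0,0],2.6]]'
```

```text
time_s: 15.78
eef_pos: [0.5156, -0.0846, 0.0327]
eef_rot: [-0.703, 0.705, -0.062, 0.065]
wrist_force: [-0.4, -0.9, 2.9]
opening: 0.356
time_s: 15.87
eef_pos: [0.5158, -0.0832, 0.033]
eef_rot: [-0.703, 0.705, -0.062, 0.065]
wrist_force: [-0.8, -1.3, 3.1]
opening: 0.364
time_s: 15.95
eef_pos: [0.5161, -0.0819, 0.0334]
eef_rot: [-0.703, 0.705, -0.062, 0.065]
wrist_force: [-1.0, -1.1, 2.2]
opening: 0.359
```

```bash
python3 -m jog '[[[0,-0.03,0.15],[0,0,0],2.6]]'
python3 -m jog '[[[0,-0.03,0.15],[0,0,0],2.6]]'
python3 -m jog '[[[0,-0.02,0.15],[0,0,0],2.6]]'
```

```text
time_s: 16.03
eef_pos: [0.5164, -0.0802, 0.0337]
eef_rot: [-0.703, 0.705, -0.062, 0.065]
wrist_force: [-1.0, -0.6, 1.9]
opening: 0.36
time_s: 16.12
eef_pos: [0.5167, -0.0786, 0.0339]
eef_rot: [-0.703, 0.705, -0.063, 0.065]
wrist_force: [-0.8, -0.6, 2.4]
opening: 0.358
time_s: 16.2
eef_pos: [0.5171, -0.0769, 0.0342]
eef_rot: [-0.703, 0.705, -0.062, 0.065]
wrist_force: [-0.7, -0.3, 2.6]
opening: 0.359
```

```bash
python3 -m jog '[[[0,-0.01,0.15],[0,0,0],2.6]]'
python3 -m jog '[[[0,0,0.15],[0,0,0],2.6]]'
python3 -m jog '[[[0,0,0.15],[0,0,0],2.6]]'
python3 - <<'E'
from h import *
R=go([.52,-.057,.0313],-10.4)
E
```

```text
time_s: 16.28
eef_pos: [0.5174, -0.0752, 0.0343]
eef_rot: [-0.703, 0.705, -0.062, 0.065]
wrist_force: [-1.3, -1.2, 2.8]
opening: 0.357
time_s: 16.37
eef_pos: [0.5178, -0.0735, 0.0343]
eef_rot: [-0.703, 0.705, -0.062, 0.065]
wrist_force: [-0.8, -0.6, 3.8]
opening: 0.357
time_s: 16.45
eef_pos: [0.5181, -0.0717, 0.0344]
eef_rot: [-0.703, 0.705, -0.062, 0.065]
wrist_force: [0.1, -0.1, 3.6]
opening: 0.359
t 16.45 pos [518.1 -71.7  34.4] F [ 0.1 -0.1  3.6] open mm 30.7 q [-0.36  0.34  1.87 -0.    0.93 -0.18]
jaw yaw -10.33 z [ 0.0033 -0.0026 -1.    ]
turn tool [0.002  0.0012 0.0037]
shift cm [-0.08  0.31  1.48]
```

```bash
python3 -m jog '[[[0,0.01,0.15],[0,0,0],2.6]]'
python3 -m jog '[[[0,0.02,0.15],[0,0,0],2.6]]'
python3 -m jog '[[[0,0.03,0.15],[0,0,0],2.6]]'
python3 -m jog '[[[0,0.04,0.15],[0,0,0],2.6]]'
```

```text
time_s: 16.53
eef_pos: [0.5184, -0.07, 0.0343]
eef_rot: [-0.703, 0.705, -0.062, 0.065]
wrist_force: [0.0, -0.2, 3.4]
opening: 0.359
time_s: 16.62
eef_pos: [0.5188, -0.0683, 0.0342]
eef_rot: [-0.703, 0.705, -0.062, 0.065]
wrist_force: [-1.2, -0.2, 4.3]
opening: 0.358
time_s: 16.7
eef_pos: [0.5192, -0.0666, 0.034]
eef_rot: [-0.704, 0.705, -0.062, 0.065]
wrist_force: [-1.3, -0.1, 4.0]
opening: 0.362
time_s: 16.78
eef_pos: [0.5195, -0.0648, 0.0337]
eef_rot: [-0.704, 0.705, -0.062, 0.065]
wrist_force: [-1.3, 0.1, 5.1]
opening: 0.359
```

```bash
python3 -m jog '[[[0,0.03,0.15],[0,0,0],2.6]]'
python3 -m jog '[[[0,0.04,0.15],[0,0,0],2.6]]'
python3 -m jog '[[[0,0.05,0.15],[0,0,0],2.6]]'
python3 -m jog '[[[0,0.05,0.15],[0,0,0],2.6]]'
```

```text
time_s: 16.87
eef_pos: [0.5199, -0.0631, 0.0335]
eef_rot: [-0.704, 0.705, -0.062, 0.065]
wrist_force: [-1.5, 1.5, 4.7]
opening: 0.359
time_s: 16.95
eef_pos: [0.5202, -0.0613, 0.0332]
eef_rot: [-0.704, 0.705, -0.062, 0.065]
wrist_force: [-0.8, 1.2, 5.8]
opening: 0.357
time_s: 17.03
eef_pos: [0.5205, -0.0595, 0.0328]
eef_rot: [-0.704, 0.705, -0.062, 0.065]
wrist_force: [-1.1, 0.8, 5.5]
opening: 0.354
time_s: 17.12
eef_pos: [0.5209, -0.0577, 0.0324]
eef_rot: [-0.704, 0.705, -0.062, 0.065]
wrist_force: [-1.6, 0.4, 4.7]
opening: 0.356
```

```bash
python3 -m jog '[[[0,0.05,0.15],[0,0,0],2.6]]'
python3 -m jog '[[[0,0.04,0.15],[0,0,0],2.6]]'
python3 -m jog '[[[0,-0.3,0],[0,0,0],2.6],[[0,-1.5,0],[0,0,0],2.6],[[0,-2,0],[0,0,0],2.6],[[0,-2,0],[0,0,0],2.6],[[0,-2,0],[0,0,0],2.6],[[0,0,2],[0,0,0],2.6],[[0,0,3],[0,0,0],2.6],[[0,0,3],[0,0,0],2.6],[[0,0,3],[0,0,0],2.6],[[0,0,3],[0,0,0],2.6],[[0,0,3],[0,0,0],2.6],[[0,0,3],[0,0,0],2.6]]'
python3 - <<'E'
from h import *
R=go([.497,.2974,.1],-18.2)
E
```

```text
time_s: 17.2
eef_pos: [0.5213, -0.0558, 0.032]
eef_rot: [-0.704, 0.704, -0.062, 0.065]
wrist_force: [-1.5, 0.5, 4.8]
opening: 0.354
time_s: 17.28
eef_pos: [0.5217, -0.054, 0.0315]
eef_rot: [-0.704, 0.704, -0.062, 0.065]
wrist_force: [-0.6, 1.1, 3.7]
opening: 0.365
time_s: 18.28
eef_pos: [0.5566, 0.1448, 0.1098]
eef_rot: [-0.703, 0.704, -0.067, 0.067]
wrist_force: [0.6, 0.9, 0.0]
opening: 0.359
t 18.28 pos [556.6 144.8 109.8] F [0.6 0.9 0. ] open mm 30.7 q [ 0.05  0.32  1.7  -0.    1.12  0.24]
jaw yaw -10.95 z [-1.0e-04 -1.5e-03 -1.0e+00]
turn tool [0.0015 0.1265 0.0003]
shift cm [-8.75  0.96 13.85]
```

```bash
python3 -m jog '[[[-1.6,0,2.6],[0,0.025,0],2.6],[[-1.6,0,2.6],[0,0.025,0],2.6],[[-1.6,0,2.6],[0,0.025,0],2.6],[[-1.6,0,2.6],[0,0.025,0],2.6],[[-1.2,1,2],[0,0.02,0],2.6],[[0,2,0],[0,0,0],2.6],[[0,2,0],[0,0,0],2.6],[[0,1,0],[0,0,0],2.6],[[0,0.5,0],[0,0,0],2.6],[[0,0,0],[0,0,0],2.6]]'
python3 - <<'E'
from h import *
R=go([.497,.2974,.0075],-18.2)
E
```

```text
time_s: 19.12
eef_pos: [0.5089, 0.2965, 0.0402]
eef_rot: [-0.698, 0.699, -0.109, 0.11]
wrist_force: [-0.4, 0.0, 0.1]
opening: 0.356
t 19.12 pos [508.9 296.5  40.2] F [-0.4  0.   0.1] open mm 30.4 q [ 0.33  0.45  1.69 -0.    1.    0.64]
jaw yaw -17.76 z [ 1.e-03 -7.e-04 -1.e+00]
turn tool [0.0003 0.0078 0.0012]
shift cm [-1.17  3.26 -0.28]
```

```bash
python3 -m jog '[[[-0.3,1.0,0],[0,0,0.001],2.6],[[-0.2,0.9,0],[0,0,0],2.6],[[0,0.6,0],[0,0,0],2.6],[[0,0.3,0],[0,0,0],2.6],[[0,0.1,0],[0,0,0],2.6],[[0,0,0],[0,0,0],2.6]]'
python3 - <<'E'
from h import *
R=go([.497,.2974,.0067],-18.2)
E
```

```text
time_s: 19.62
eef_pos: [0.506, 0.2967, 0.0103]
eef_rot: [0.699, -0.698, 0.109, -0.111]
wrist_force: [0.9, 0.4, 0.5]
opening: 0.357
t 19.62 pos [506.  296.7  10.3] F [0.9 0.4 0.5] open mm 30.5 q [ 0.33  0.49  1.7  -0.    0.94  0.64]
jaw yaw -17.94 z [ 2.6e-03  3.0e-04 -1.0e+00]
turn tool [-0.0011  0.0046  0.0024]
shift cm [-0.87  0.36 -0.21]
```

```bash
python3 -m jog '[[[0,0.2,0],[0,0,0],2.6],[[0,0.1,0],[0,0,0],2.6],[[0,0.05,0],[0,0,0],2.6]]'
python3 -m jog '[[[0,0.06,0],[0,0,0],2.6]]'
```

```text
time_s: 19.87
eef_pos: [0.507, 0.2968, 0.0075]
eef_rot: [0.699, -0.698, 0.109, -0.112]
wrist_force: [0.8, -0.0, -1.4]
opening: 0.361
time_s: 19.95
eef_pos: [0.5073, 0.2969, 0.0071]
eef_rot: [0.699, -0.698, 0.109, -0.112]
wrist_force: [0.9, 0.5, -0.8]
opening: 0.356
```

```bash
python3 -m jog '[[[0,0.06,0],[0,0,0],2.6],[[0,0.04,0],[0,0,0],2.6]]'
python3 -m jog '[[[0,0,0],[0,0,0],3.8],[[0,0,0],[0,0,0],5],[[0,0,0],[0,0,0],5],[[0,-0.2,0],[0,0,0],5],[[0,-1,0],[0,0,0],5],[[0,-3,0],[0,0,0],5],[[0,-4,0],[0,0,0],5],[[0,-4,0],[0,0,0],5],[[0,-2,0],[0,0,0],5],[[0,0,0],[0,0,0],5]]'
python3 - <<'E'
from h import *
c=cam('wrist'); print(rect(c,312,258,.016,.03))
c=cam('top'); np.savez('top3.npz',**c); save(c,'top3.png',(140,170,540,320),2)
R=go([.514,-.074,.1],-97.5)
E
```

```text
time_s: 20.12
eef_pos: [0.5076, 0.297, 0.0064]
eef_rot: [0.699, -0.698, 0.108, -0.112]
wrist_force: [-0.3, 0.1, -0.2]
opening: 0.363
time_s: 20.95
eef_pos: [0.5049, 0.2963, 0.1559]
eef_rot: [-0.698, 0.698, -0.11, 0.111]
wrist_force: [0.9, 0.3, -0.2]
opening: 0.583
(np.float64(0.021770218546746954), ((507.94708251953125, 297.329833984375), (59.544395446777344, 31.919677734375), 72.6788101196289), 2612)
t 21.05 pos [503.3 295.7 151.9] F [ 0.4 -0.1 -0.7] open mm 50.1 q [ 0.33  0.28  1.65 -0.    1.21  0.64]
jaw yaw -17.96 z [-0.0032 -0.0017 -1.    ]
turn tool [ 3.9000e-03  1.3883e+00 -3.0000e-04]
shift cm [ 12.42   5.25 -34.82]
```

View pics/top3.png

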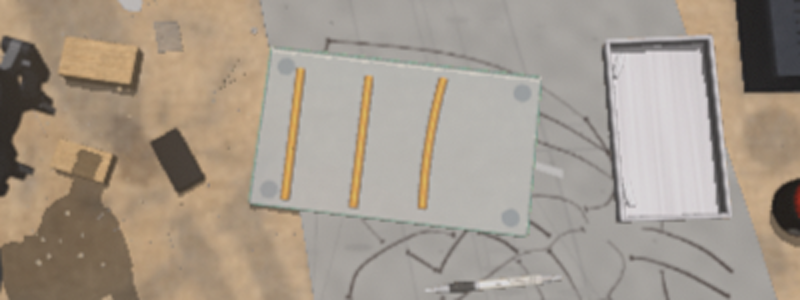

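```bash
python3 - <<'E'
from h import *
c=dict(np.load('top3.npz')); hsv=cv2.cvtColor(c['frame'],cv2.COLOR_RGB2HSV)
m=cv2.inRange(hsv,(10,110,120),(28,255,255)); m[:200]=0;m[285:]=0;m[:,:275]=0;m[:,395:]=0
k,l,s,ce=cv2.connectedComponentsWithStats(m)
for i in range(1,k):
    if s[i,4]>60:
        ys,xs=np.where(l==i); p=np.array([ray(c,x,y,.021)[:2] for x,y in zip(xs,ys)])*1000
        print(cv2.minAreaRect(p.astype(np.float32)),p.mean(0)); f=np.polyfit(p[:,0],p[:,1],2); print(f, np.polyval(f,p[:,0].mean()), p[:,0].min(),p[:,0].max())
E
```

```text
((530.9650268554688, 73.99931335449219), (7.519100666046143, 139.1844024658203), 82.3708724975586) [530.31887418  74.14175214]
[-2.52483017e-05 -1.04940064e-01  1.36934639e+02] 74.1821577588817 461.8866181474934 599.9773377285541
((521.4605102539062, 2.6304121017456055), (7.276162624359131, 137.15228271484375), 81.76301574707031) [520.22043565   2.82532975]
[ 1.53039301e-05 -1.60329564e-01  8.20661514e+01] 2.8011275805806406 453.8253551256243 589.1398476321596
((517.5908203125, -69.70914459228516), (10.068817138671875, 138.22474670410156), 78.63994598388672) [517.32908089 -69.37128509]
[-8.33110134e-04  6.63352497e-01 -1.88279149e+02] -68.07235794311903 449.8754660545193 584.6817120902665
```

```bash
python3 -m jog '[[[0,0,0],[0,0.12,0],5],[[0,0,0],[0,0.12,0],5],[[0,0,0],[0,0.12,0],5],[[0,0,0],[0,0.12,0],5],[[0,0,0],[0,0.12,0],5],[[0,0,0],[0,0.12,0],5],[[0,0,0],[0,0.12,0],5],[[0,0,0],[0,0.12,0],5],[[0,0,0],[0,0.12,0],5],[[0,0,0],[0,0.12,0],5],[[0,0,0],[0,0.12,0],5],[[0,0,0],[0,0.12,0],5]]'
python3 - <<'E'
from h import *
R=go([.5175,-.067,.09],-101.2)
E
```

```text
time_s: 22.05
eef_pos: [0.4864, 0.2893, 0.1252]
eef_rot: [0.421, -0.453, 0.561, -0.55]
wrist_force: [-0.4, 0.3, 0.1]
opening: 0.588
t 22.05 pos [486.4 289.3 125.2] F [-0.4  0.3  0.1] open mm 50.3 q [ 0.33  0.31  1.68 -0.    1.2   2.14]
jaw yaw -103.58 z [-0.0455 -0.0162 -0.9988]
turn tool [ 0.041  -0.0416  0.0256]
shift cm [33.8   3.95 11.57]
```

```bash
python3 -m jog '[[[3.2,0,1.1],[0.01,-0.01,0.006],5],[[3.2,0,1.1],[0.01,-0.01,0.006],5],[[3.2,0,1.1],[0.01,-0.01,0.006],5],[[3.2,0,1.1],[0.01,-0.01,0.006],5],[[3.2,0,1.1],[0,0,0],5],[[3.2,0,1.1],[0,0,0],5],[[3.2,0,1.1],[0,0,0],5],[[3.2,0,1.1],[0,0,0],5],[[3.2,0,1.1],[0,0,0],5],[[2,0,0.6],[0,0,0],4],[[1,0,0.3],[0,0,0],4],[[0,0,0],[0,0,0],4]]'
python3 - <<'E'
from h import *
R=go([.5175,-.067,.05],-101.2)
E
```

```text
time_s: 23.05
eef_pos: [0.5058, -0.0563, 0.1003]
eef_rot: [0.436, -0.458, 0.558, -0.538]
wrist_force: [-0.1, 0.8, 0.9]
opening: 0.468
t 23.05 pos [505.8 -56.3 100.3] F [-0.1  0.8  0.9] open mm 39.9 q [-0.34  0.23  1.84 -0.01  1.11  1.44]
jaw yaw -101.57 z [-0.0428  0.0024 -0.9991]
turn tool [ 0.0424 -0.0064  0.0061]
shift cm [0.78 4.97 1.57]
```

```bash
python3 -m jog '[[[0.3,1,0.6],[0.02,-0.003,0.003],4],[[0.3,1,0.5],[0.02,-0.003,0.003],4],[[0.2,1,0.2],[0.01,0,0],4],[[0,0.8,0],[0,0,0],4],[[0,0.4,0],[0,0,0],4],[[0,0,0],[0,0,0],4]]'
python3 - <<'E'
from h import *
R=go([.5175,-.067,.018],-101.2)
c=cam('wrist'); save(c,'w4.png')
E
```

```text
time_s: 23.55
eef_pos: [0.5117, -0.0597, 0.0507]
eef_rot: [0.45, -0.448, 0.548, -0.545]
wrist_force: [-0.2, 0.9, -0.2]
opening: 0.465
t 23.55 pos [511.7 -59.7  50.7] F [-0.2  0.9 -0.2] open mm 39.7 q [-0.35  0.3   1.88  0.    0.97  1.41]
jaw yaw -101.14 z [-0.0013  0.0047 -1.    ]
turn tool [ 0.0022  0.001  -0.0043]
shift cm [0.61 3.27 0.71]
```

View pics/w4.png

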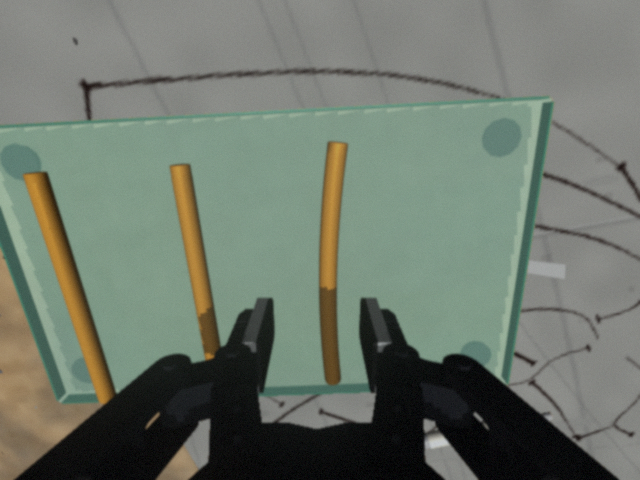

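```bash
python3 - <<'E'
from h import *
c=cam('wrist')
for u,v in [(338,143),(328,250),(329,290),(333,383)]: print((ray(c,u,v,.021)*1000).round(1))
o,R=st(); print(R.round(3))
E
```

```text
[584.1 -85.   21. ]
[531.  -70.2  21. ]
[507.6 -66.5  21. ]
[444.7 -57.3  21. ]
[[-0.193  0.     0.981]
 [-0.981  0.004 -0.193]
 [-0.004 -1.    -0.001]]
```

```bash
python3 -m jog '[[[0.35,0.7,0.2],[0.001,0,-0.002],4],[[0.3,0.8,0.2],[0.001,0,-0.002],4],[[0.1,0.6,0.05],[0,0,0],4],[[0,0.3,0],[0,0,0],4],[[0,0,0],[0,0,0],4]]'
python3 - <<'E'
from h import *
R=go([.5145,-.0675,.0185],-101.2)
E
```

```text
time_s: 24.07
eef_pos: [0.5177, -0.069, 0.0271]
eef_rot: [-0.45, 0.449, -0.544, 0.548]
wrist_force: [1.1, -0.4, -0.5]
opening: 0.468
t 24.07 pos [517.7 -69.   27.1] F [ 1.1 -0.4 -0.5] open mm 40.0 q [-0.36  0.35  1.87 -0.    0.92  1.4 ]
jaw yaw -101.06 z [ 0.005  -0.0021 -1.    ]
turn tool [-0.0053  0.0024  0.0011]
shift cm [-0.09  0.86 -0.34]
```

```bash
python3 -m jog '[[[-0.08,0.4,-0.2],[-0.004,0.002,0.001],4],[[-0.05,0.3,-0.1],[0,0,0],4],[[0,0.05,0],[0,0,0],4]]'
python3 - <<'E'
from h import *
R=go([.5145,-.0675,.0185],-101.2)
E
```

```text
time_s: 24.32
eef_pos: [0.5147, -0.0672, 0.0188]
eef_rot: [-0.449, 0.449, -0.546, 0.547]
wrist_force: [0.0, -0.1, -0.6]
opening: 0.47
t 24.32 pos [514.7 -67.2  18.8] F [ 0.  -0.1 -0.6] open mm 40.2 q [-0.36  0.36  1.88  0.    0.9   1.41]
jaw yaw -101.23 z [ 7.e-04  0.e+00 -1.e+00]
turn tool [-0.0006 -0.0005 -0.0002]
shift cm [ 0.03  0.03 -0.02]
```

```bash
python3 -m jog '[[[0,0,0],[0,0,0],2.5],[[0,0,0],[0,0,0],1.5],[[0,0,0],[0,0,0],0.5],[[0,0,0],[0,0,0],0.5],[[0,0,0],[0,0,0],0.5],[[0,0,0],[0,0,0],0.5],[[0,0,0],[0,0,0],0.5]]'
python3 -m jog '[[[0,-0.5,0],[0,0,0],0.5],[[0,-2,0],[0,0,0],0.5],[[0,-3,0],[0,0,0],0.5],[[0,-2,0],[0,0,0],0.5],[[0,-1,0],[0,0,0],0.5],[[0,0,0],[0,0,0],0.5]]'
python3 - <<'E'
from h import *
R=go([.526,-.322,.1],-90)
E
```

```text
time_s: 24.9
eef_pos: [0.5147, -0.0671, 0.019]
eef_rot: [-0.449, 0.449, -0.546, 0.547]
wrist_force: [0.4, -0.2, -1.3]
opening: 0.086
time_s: 25.4
eef_pos: [0.513, -0.0665, 0.107]
eef_rot: [0.448, -0.449, 0.548, -0.545]
wrist_force: [1.1, -0.5, -1.0]
opening: 0.089
t 25.4 pos [513.  -66.5 107. ] F [ 1.1 -0.5 -1. ] open mm 7.6 q [-0.36  0.21  1.85  0.    1.09  1.41]
jaw yaw -101.22 z [-0.0032  0.0015 -1.    ]
turn tool [ 0.0033 -0.1959 -0.0012]
shift cm [24.81  0.66  6.25]
```

```bash
python3 -m jog '[[[2.5,0,0.8],[0,-0.04,0],0.5],[[3,0,0.7],[0,-0.04,0],0.5],[[3,0,0.6],[0,-0.04,0],0.5],[[3,0,0.4],[0,-0.04,0],0.5],[[3,0,0.3],[0,-0.02,0],0.5],[[3,0,0],[0,0,0],0.5],[[3,0,0],[0,0,0],0.5],[[2,0,0],[0,0,0],0.5],[[1,0,0],[0,0,0],0.5],[[0,0,0],[0,0,0],0.5]]'
python3 - <<'E'
from h import *
R=go([.526,-.322,.05],-90)
c=cam('wrist'); save(c,'w5.png')
E
```

```text
time_s: 26.23
eef_pos: [0.5212, -0.3111, 0.0969]
eef_rot: [0.499, -0.5, 0.505, -0.497]
wrist_force: [-0.1, 0.4, -0.3]
opening: 0.081
t 26.23 pos [ 521.2 -311.1   96.9] F [-0.1  0.4 -0.3] open mm 6.9 q [-0.73  0.41  1.61 -0.    1.13  0.84]
jaw yaw -90.14 z [-0.0088  0.007  -0.9999]
turn tool [ 0.0088 -0.0025 -0.007 ]
shift cm [1.12 4.67 0.52]
```

View pics/w5.png

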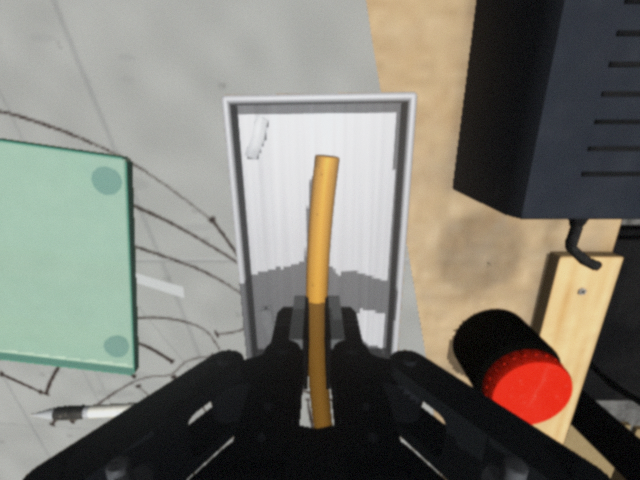

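```bash
python3 -m jog '[[[0.5,1.5,0.2],[0.004,-0.002,-0.004],0.5],[[0.3,2,0.2],[0.004,0,-0.003],0.5],[[0,1.5,0],[0,0,0],0.5],[[0,1.2,0],[0,0,0],0.5],[[0,0.8,0],[0,0,0],0.5],[[0,0.3,0],[0,0,0],0.5],[[0,0,0],[0,0,0],0.5]]'
python3 - <<'E'
from h import *
R=go([.526,-.320,.0065],-90)
E
```

```text
time_s: 26.87
eef_pos: [0.5253, -0.3074, 0.0187]
eef_rot: [0.502, -0.501, 0.501, -0.496]
wrist_force: [-0.2, 0.9, -0.5]
opening: 0.081
t 26.87 pos [ 525.3 -307.4   18.7] F [-0.2  0.9 -0.5] open mm 6.9 q [-0.73  0.52  1.64  0.    0.99  0.84]
jaw yaw -89.63 z [-0.0036  0.006  -1.    ]
turn tool [ 0.0036  0.0065 -0.006 ]
shift cm [1.27 1.21 0.07]
```

```bash
python3 -m jog '[[[0.6,0.2,0],[0.002,0,-0.004],0.5],[[0.5,0.3,0],[0.001,0,-0.002],0.5],[[0,0.3,0],[0,0,0],0.5],[[0,0.2,0],[0,0,0],0.5],[[0,0,0],[0,0,0],0.5]]'
python3 - <<'E'
from h import *
R=go([.526,-.320,.0065],-90)
E
```

```text
time_s: 27.28
eef_pos: [0.5271, -0.3202, 0.0104]
eef_rot: [-0.502, 0.502, -0.497, 0.5]
wrist_force: [-1.2, 0.6, -1.2]
opening: 0.077
t 27.28 pos [ 527.1 -320.2   10.4] F [-1.2  0.6 -1.2] open mm 6.6 q [-0.74  0.54  1.62 -0.    0.97  0.83]
jaw yaw -89.57 z [ 0.0029 -0.0035 -1.    ]
turn tool [-0.0029  0.0074  0.0036]
shift cm [-0.02  0.39 -0.11]
```

```bash
python3 -m jog '[[[0,0.2,0],[0,0,0.002],0.5],[[0,0.12,0],[0,0,0],0.5]]'
python3 -m jog '[[[0,0.06,0],[0,0,0],0.5],[[0,0.05,0],[0,0,0],0.5]]'
```

```text
time_s: 27.45
eef_pos: [0.5275, -0.3208, 0.0077]
eef_rot: [0.502, -0.501, 0.497, -0.5]
wrist_force: [0.5, -1.7, -0.1]
opening: 0.084
time_s: 27.62
eef_pos: [0.5275, -0.321, 0.0066]
eef_rot: [0.502, -0.501, 0.497, -0.5]
wrist_force: [0.1, 1.0, -1.4]
opening: 0.082
```

Open gently, rise, check.

```bash
python3 -m jog '[[[0,0.04,0],[0,0,0],0.5],[[0,0,0],[0,0,0],1.2],[[0,0,0],[0,0,0],2],[[0,0,0],[0,0,0],2.6],[[0,0,0],[0,0,0],2.6],[[0,-0.3,0],[0,0,0],2.6],[[0,-1.5,0],[0,0,0],2.6],[[0,-3,0],[0,0,0],2.6],[[0,-4,0],[0,0,0],2.6],[[0,-4,0],[0,0,0],2.6],[[0,-3,0],[0,0,0],2.6],[[0,-1,0],[0,0,0],2.6]]'
python3 -m jog '[[[0,-1,-2],[0,0,0],2.6],[[0,0,-3],[0,0,0],2.6],[[0,0,-3],[0,0,0],2.6],[[0,0,-3],[0,0,0],2.6],[[0,0,-2],[0,0,0],2.6],[[0,0,0],[0,0,0],2.6],[[0,0,0],[0,0,0],2.6]]'
python3 - <<'E'
from h import *
go([.526,-.320,.2],-90)
c=cam('wrist'); w=cam('top'); 
cv2.imwrite('pics/end.png',np.hstack([cv2.resize(c['frame'],(400,300)),cv2.resize(w['frame'],(400,300))])[:,:,::-1])
E
```

```text
time_s: 28.62
eef_pos: [0.5242, -0.3181, 0.1772]
eef_rot: [0.502, -0.501, 0.5, -0.496]
wrist_force: [0.7, -0.4, 0.3]
opening: 0.299
time_s: 29.2
eef_pos: [0.3918, -0.3198, 0.1911]
eef_rot: [0.503, -0.502, 0.496, -0.499]
wrist_force: [-0.1, -0.9, -0.4]
opening: 0.309
t 29.2 pos [ 391.8 -319.8  191.1] F [-0.1 -0.9 -0.4] open mm 26.4 q [-0.92  0.06  1.82  0.    1.25  0.64]
jaw yaw -89.48 z [ 0.0042 -0.0027 -1.    ]
turn tool [-0.0042  0.009   0.0027]
shift cm [ 0.14 -0.83 13.43]
```

View pics/end.png

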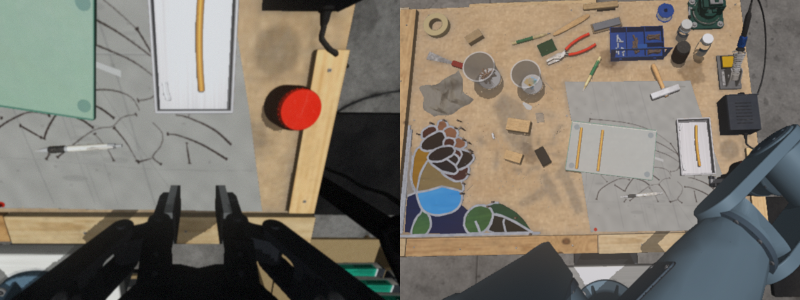

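The bent bar lies flat in the tray, the two straight bars are on the glass, the block is on the bench and the gripper is clear. I'm handing in.

```bash
python3 -c "
from bench import ctrl
print(ctrl.hand_in())"
```

```text
the job is handed in; nothing more can be done
None
```

The bent bar was the one nearest the tray. It now lies in the middle of the steel tray, and the two straight bars are still on the glass.

- **Rolling:** I rolled each bar once under the beech block, about 63–68 mm of block travel. The camera put the first two bars' own travel at 32–33 mm, just over one full turn.
- **Which bar rocked:** the other two kept the block's height within about 0.4 mm all the way. The bent one ran flat for half a turn, then lifted the block about 3.1 mm at the gripper and let it down again. The full 4 mm did not show, because the rubber feet and the arm gave a little. The camera also showed its bow.
- **Force on the glass:** the wrist readings I took while pressing stayed at or below about 6 N, so the glass carried about 8.5 N with the bars' weight, against the 15 N limit. The wrist force was read only at the end of each move and is noisy by about 1 N.
- **Block:** it is back on the bench, flat, about 11 mm from where it started. A close camera check put its top at 21.8 mm.
- **Last checks:** the final pictures show one bar in the tray and clear of the scrap visible beside it, two on the glass, and the gripper raised and touching nothing. The clock read about 29 s at hand-in, and no check failed.

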